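Close the hold-down bar of a welding jig and lock it with its pin

ROBOT

A 6-joint arm with a two-finger parallel gripper is mounted at the origin on a cart in front of the work surface, level with it; the furniture and walls round the work are solid. World frame = base frame: x ahead of the robot, y to its left, z up, the work surface at z = 0. Lengths are in mm, angles in rad, forces in N, time in s.
With the tool pointing down it reaches from about 300 to 775 mm from the base axis. Payload 14.6 kg.
Tool frame: the origin (TCP) lies at the very end of the fingers, on their centre line; the grasp point (between the pads) lies 19 mm behind it; z points along the fingers, y is the line along which they close (so a half turn about z gives the same grasp; the last joint's range is limited). The gripper opens to 94 mm and grips with 3 to 60 N. Pads are 16 mm wide; open, the fingers measure 119 mm over their backs; the gripper's body (75 mm by 177 mm) begins 78 mm behind the grasp point.
Start: joints at [-1.354, 0.3, 1.521, -0, 1.321, -0.067], TCP at [153.996, -527.991, 205.446] pointing down, gripper open.
Joint ranges: [-3.03, 3.03], [-0.79, 2.21], [0.23, 2.52], [-1.04, 4.18], [0, 3.07], [-2.55, 2.55]. Speed limits (rad/s): [2.22, 2.22, 2.57, 3.14, 3.14, 3.14].

INTERFACE

Orientations are given as [roll, pitch, yaw] about the fixed x, y, z axes, in that order (R = Rz(yaw) Ry(pitch) Rx(roll)).
In Python, from cell import manip, camera, get_calibration gives the robot as it stands. The module is installed in compiled form; this text tells all that it offers.
- The arm moves only by the tool jog_arm, never from a script. Its argument "plan" is one flat list of numbers, 6 for each row, row after row: the shift along the world's x, y, z in m, then the turn, a rotation vector about the world's x, y, z in degrees. A call has 1 to 20 rows; each row is the pose to reach, as a shift and turn from the pose commanded when the call began; what a row does not reach only later rows make up. A row lasts 1/10 s, in which the tool goes at most 50 mm and 8.59 degrees, less where a joint would pass 70% of its speed; a pose out of reach is approached as far as the arm can. A call with a gripper value outside its range is refused whole. "claw" is the finger opening in m, from 0 to 0.094, set as the call begins (left out, the last holds). The fingers move at their own pace and stop on an object; "force" is the grip in N (left out, the last holds). Time passes only in rows, so rows that repeat a pose let the fingers close. It gives the time, the measured TCP pose, the force, the opening and the grip force at its end, in the units of the state.
- manip.read_state(): the state, without advancing time (a new reading comes with each control period).
- camera(name): name is "scene" or "top"; returns (picture, depth): 400x640x3 uint8, red, green, blue; 400x640 float32, mm along the optical axis (not along the pixel's ray), 0 where there is no reading.
- get_calibration(name): a dict with "fx", "fy", "cx", "cy" (pixels), "origin" and "attitude" of the camera in the world. Camera axes: x right, y down, z forward; pixel columns grow to the right and rows downward; lengths in mm; the calibration is good to about 2 mm. A picture is of the moment at which its call begins. get_calibration takes no time and is no camera call.
- manip.sign_off(): hands the job in; it is judged then, once.
The state is a dict: "clock": time; "joints": joint angles; "qd": joint speeds; "effort": joint torques, N m; "eef_pos": TCP position; "eef_rot": TCP orientation; "wrist_force": force on the tool from outside, world axes, zero at the start; "moment": the same for the moment, N m; "finger_gap": finger opening in mm; "finger_force": force on a finger pad.
Only numpy, scipy, OpenCV 4.12 (cv2) and the standard library are available. Lean on these libraries where they do the work, as an engineer would, in place of code of your own. Each camera call takes 0.05 s, during which the arm holds its last target. There are 200 camera calls.

TASK

Swing the jig's hold-down bar over the coupon and fully home into the fork. Then take the locking pin out of the wooden block and insert it down through the fork and the bar until its collar sits flat on top of the fork, and let go of it.

Things in the scene. Friction and masses are not known exactly. Their poses are not given: they have to be found in the camera images.
- jig: Welding jig fixed to the worktop: dark steel plate 130 (x) x 240 (y) x 10 mm; origin at the centre of its underside, z up. A fork stands at its -y end, the bar's pivot at its +y end, a steel coupon lies between. The jig, and so the fork's hole, is turned by its yaw.
- fork_hole (a point): The pin's opening: centre of the 15 mm vertical hole in the fork's top face, 62 mm above the worktop; axes as the jig's. Fork: steel, 48 (x) x 38 (y) mm; upper prong 12 mm thick, an 18 mm gap for the bar (32 to 50 mm above the worktop), below it a block with the same hole, 22 mm deep. The gap is open to -x, closed by a web at +x. Hole rims are chamfered 1.5 to 2 mm.
- bar_pivot (a point): Top of the bar's vertical pivot axis, level with the bar's top face, 48 mm above the worktop; 160 mm from the fork's hole along the jig's +y. A hexagon bolt head stands 10 mm above it.
- bar (a joint): Swing of the hold-down bar, rad: 0 = home in the fork at its stop (bar along the jig's -y, its own 17 mm hole, 160 mm from the pivot, under the fork's hole); grows as it swings out to the jig's -x, at most 1.3; starts at 0.5 to 1.05. Flat steel bar 28 mm wide, 14 mm thick, underside 34 mm above the worktop. The pivot is stiff (0.15 N m): it stays where left.
- bar_knob (a point): Centre of the upright round steel handle on the bar: 20 mm diameter, 36 mm tall (48 to 84 mm above the worktop), 85 mm from the pivot axis. This point is 66 mm above the worktop.
- pin_mid (a point): Locking pin, steel, 96 mm long, upright in a wooden block 64 x 64 x 50 mm fixed to the worktop, collar on the block's top. Point: on its axis half-way up, underside of the collar; z up. Below: 12 mm shank, 48 mm long, last 9 mm tapered to 5 mm. Above: collar 26 mm diameter, 8 mm thick, then round grip 20 mm diameter, 40 mm tall. Seated in the fork, this point is at fork_hole. 0.1 to 0.17 kg.
Mind the look-alikes: they are no part of the job. What is shaped like the part that bears pin_mid but blue is not meant.

How it is judged (in metres and radians):
On the way, in this order (a step that is already met when the one before it is completed fails the run):
1. the bar is fully home in the fork (within 0.04 rad) (value of joint bar below 0.04 rad), for 0.2 s.
2. the pin is through the fork and the bar, its collar on the fork (z of pin_mid in the frame of fork_hole below 0.004 m and horizontal distance between pin_mid and fork_hole below 0.005 m), for 0.2 s.
At the end, for the whole second after the job is handed in: The bar is home in the fork (within 0.04 rad of its stop) and the pin stands at rest in the fork's hole, through the bar: its collar within 4 mm of the fork's top face, within 5 mm of the hole's axis and upright within 0.12 rad (all of step 2 and value of joint bar below 0.04 rad and z of pin_mid in the frame of fork_hole above -0.004 m and angle between the z axis of pin_mid and the z axis of fork_hole, either way round below 0.12 rad and linear speed of pin below 0.02 m/s); the robot touches nothing.
It also fails if it takes over 50 s, if anything falls off the work surface, if the arm or the gripper's body presses on something with over 40 N, if the wrist force passes 120 N, or if a joint passes its speed limit or range.

## Working session

There is one attempt and no reset: what is moved stays moved. The work goes in short steps, Python scripts to look and compute and a tool call to move; the robot and the scene stay as the last step left them, time stands still between calls to the robot, and variables do not carry over. Pictures are saved under pics/ and viewed, at most 10 in all, crops included, and the job is handed in when it is done.

Besides the shell and the picture viewer there is one more tool, called after "Emit:" as a command line: name --argument value ..., lists and objects as JSON in quotes. jog_arm: Moves the arm, as the interface text tells. Its arguments: {"type":"object","properties":{"plan":{"type":"array"},"claw":{"type":"number"},"force":{"type":"number"}},"required":["plan"]}

```bash
mkdir -p pics
python3 - <<'E'
from cell import manip,camera,get_calibration
import cv2,numpy as np
for n in("scene","top"):
    p,d=camera(n); np.savez(f"{n}0.npz",p=p,d=d); cv2.imwrite(f"pics/{n}0.png",p[:,:,::-1]); print(n,get_calibration(n))
print(manip.read_state())
E
```

```text
scene {'fx': 501.98194974321115, 'fy': 501.98194974321115, 'cx': 323.0068834472023, 'cy': 194.03333215467475, 'origin': array([1350.93525278,  511.96247081,  525.4073721 ]), 'attitude': array([-1.98577972e+00,  8.77598795e-04,  2.14513908e+00])}
top {'fx': 414.7556645712852, 'fy': 414.7556645712852, 'cx': 319.4780418019095, 'cy': 197.51195988653683, 'origin': array([ 471.92765413,  -43.14703427, 1118.87127324]), 'attitude': array([-3.07331321,  0.02976846, -1.56172656])}
{'clock': 0.1, 'joints': array([-1.35363091e+00,  3.00417552e-01,  1.52149433e+00, -5.85547227e-06,
        1.32072798e+00, -6.66285575e-02]), 'qd': array([ 0.00123318, -0.00154292, -0.00081342, -0.00021977,  0.00057785,
       -0.00018256]), 'effort': array([-2.61201569e-05, -5.32643509e+01, -3.53286195e+01,  7.08928099e-02,
        2.34254653e-02, -4.97758651e-05]), 'eef_pos': array([ 153.9301414 , -527.7771687 ,  204.95240722]), 'eef_rot': array([-3.14054739e+00, -6.40632309e-05,  2.83795397e-01]), 'wrist_force': array([-0.93757498, -0.47160287,  0.04287691]), 'moment': array([-0.00648751, -0.01811551,  0.00610122]), 'finger_force': 0.0, 'finger_gap': 93.95662783616613}
```

View pics/scene0.png

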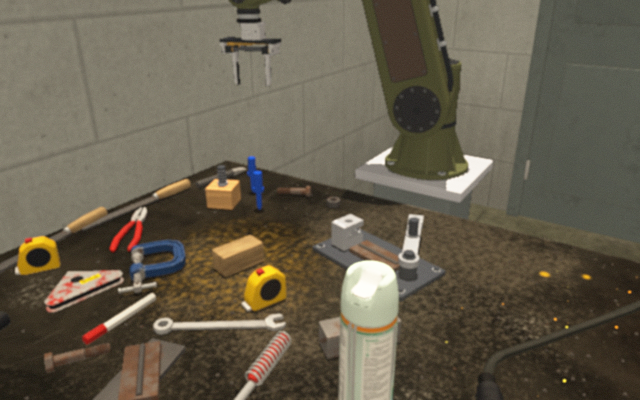

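View pics/top0.png

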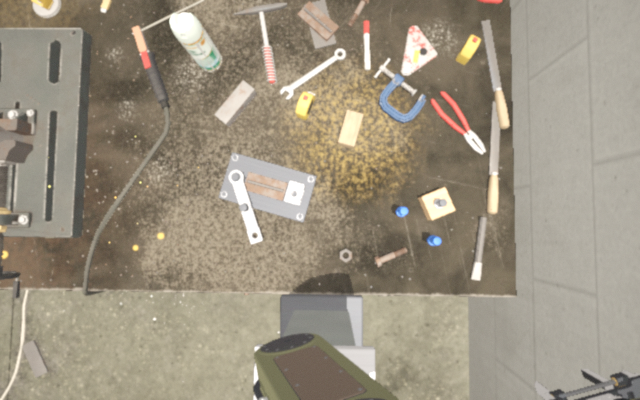

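The top view shows the jig at about (268,188), with pivot (236,177), knob (244,208), bar end (256,240) and fork hole (295,193). The pin and its block are at (438,203), and the blue look-alikes at (401,211) and (434,240). The scene view shows the block at (223,190), fork (347,230) and knob (413,225).

```bash
cat > h.py <<'E'
import numpy as np
from scipy.spatial.transform import Rotation as R
from cell import get_calibration
def cloud(n,d):
    c=get_calibration(n); v,u=np.mgrid[:400,:640]
    P=np.stack([(u-c['cx'])/c['fx']*d,(v-c['cy'])/c['fy']*d,d],-1)
    return P@R.from_euler('xyz',c['attitude']).as_matrix().T+c['origin']
def atz(n,u,v,z):
    c=get_calibration(n); r=R.from_euler('xyz',c['attitude']).as_matrix()@np.array([(u-c['cx'])/c['fx'],(v-c['cy'])/c['fy'],1])
    return c['origin']+r*(z-c['origin'][2])/r[2]
def pix(n,P):
    c=get_calibration(n); q=R.from_euler('xyz',c['attitude']).as_matrix().T@(np.array(P)-c['origin'])
    return q[0]/q[2]*c['fx']+c['cx'],q[1]/q[2]*c['fy']+c['cy']
E
python3 - <<'E'
from h import *
import cv2
t=np.load('top0.npz');s=np.load('scene0.npz')
C=cloud('top',t['d'])
for n,(u,v) in dict(pivot=(236,177),knob=(244,208),barend=(256,240),fork=(295,193),pin=(440,202),block=(430,210),blue1=(401,211),blue2=(434,240),wt=(330,200),plate=(265,205)).items(): print(n,C[v-1:v+2,u-1:u+2].reshape(-1,3).mean(0).round(1))
S=cloud('scene',s['d'])
for n,(u,v) in dict(pin=(222,168),pinmid=(222,175),block=(224,183),fork=(347,219),knob=(413,217),pivot=(408,252)).items(): print('S',n,S[v,u].round(1))
a=cv2.resize(t['p'][145:250,205:320],None,fx=5,fy=5,interpolation=2)
b=cv2.resize(t['p'][180:225,415:460],None,fx=5,fy=5,interpolation=2)
c=cv2.resize(s['p'][150:215,195:270],None,fx=4,fy=4,interpolation=2)
im=np.zeros((525,800,3),np.uint8); im[:525,:575]=a; im[:225,575:800]=b; im[230:490,575:800]=c[:,:225]
cv2.imwrite('pics/z0.png',im[:,:,::-1])
e=cv2.resize(s['p'][205:285,310:450],None,fx=5,fy=5,interpolation=2); cv2.imwrite('pics/z1.png',e[:,:,::-1])
E
```

```text
pivot [596.  205.9  57.6]
knob [514.7 177.7  84. ]
barend [433.7 152.7  46.6]
fork [559.2  56.5   9.8]
pin [ 532.7 -307.4   96.6]
block [ 514.8 -294.2   48.5]
blue1 [ 509.9 -212.5   95.5]
blue2 [ 439.8 -292.5   94.1]
wt [541.7 -37.6  -0.7]
plate [526.3 137.    9. ]
S pin [ 534.5 -306.1   96.2]
S pinmid [ 537.  -305.6   79.1]
S block [ 536.8 -301.5   59. ]
S fork [550.7  52.2  63.4]
S knob [434.3 148.6  45.3]
S pivot [594.6 207.8  56.5]
```

View pics/z0.png

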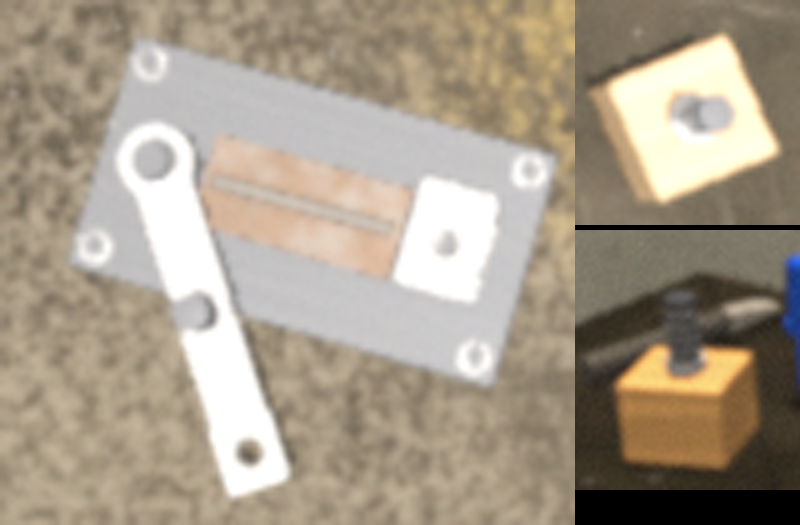

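View pics/z1.png

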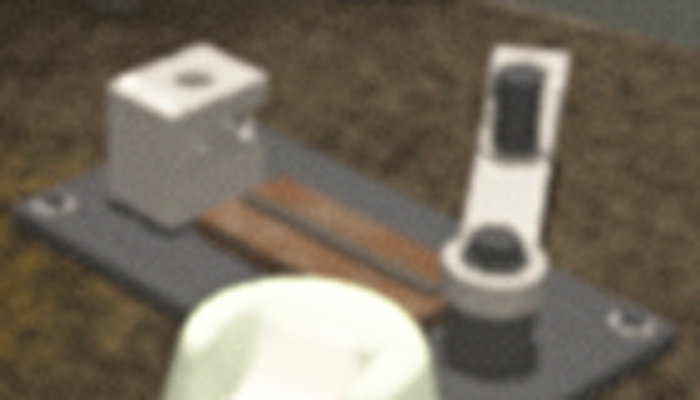

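The crops show the fork hole at top (294.0,193.0) and scene (348.2,220.2). The bolt is at (235.6,176.2)/(409,253.7), the knob top at (244.2,206.6)/(413.1,219), the bar hole at top (254.6,235.2), and the pin top at (441.8,202.0)/(221.1,166.6).

Run:
```python
from h import *
from scipy.optimize import least_squares
def tri(a,b):
    f=lambda P:np.r_[np.array(pix('top',P))-a,np.array(pix('scene',P))-b]
    r=least_squares(f,[520,0,60]); return r.x.round(1),r.fun.round(2)
for n,a,b,z in [('fork',(294,193),(348.2,220.2),62),('bolt',(235.6,176.2),(408.9,251.5),58),('knob',(244.2,206.6),(413.1,219),84),('pin',(441.8,202),(221.1,166.6),96-48+50)]:
    print(n,*tri(a,b),'top@z',atz('top',*a,z).round(1),'scene@z',atz('scene',*b,z).round(1))
bh=atz('top',254.6,235.2,48);F=atz('top',294,193,62);p=atz('top',235.6,176.2,58);k=atz('top',244.2,206.6,84)
print(bh); d=F-p; e=bh-p; g=k-p
A=lambda v:np.arctan2(v[1],v[0])
print('dist',np.hypot(*d[:2]),np.hypot(*e[:2]),np.hypot(*g[:2]),'ang',A(d),A(e),A(g))
# pin by depth: points in top cloud z>90 near pin, and jig plate corner
for n in('top','scene'):
    C=cloud(n,np.load(n+'0.npz')['d']); 
    m=(C[...,2]>91)&(abs(C[...,0]-535)<30)&(abs(C[...,1]+307)<30); print(n,'pin',m.sum(),C[m].mean(0),C[m].min(0),C[m].max(0))
    m=(C[...,2]>57)&(C[...,2]<68)&(abs(C[...,0]-556)<40)&(abs(C[...,1]-55)<40); print(n,'fork',m.sum(),C[m].mean(0))
    m=(C[...,2]>78)&(abs(C[...,0]-514)<30)&(abs(C[...,1]-175)<30); print(n,'knob',m.sum(),C[m].mean(0))
    m=(C[...,2]>45)&(C[...,2]<55)&(abs(C[...,0]-525)<45)&(abs(C[...,1]+300)<45); print(n,'block',m.sum(),C[m].mean(0))
```

```text
fork [554.1  55.8  63. ] [-0.59  0.35 -0.55  0.01] top@z [555.1  54.4  62. ] scene@z [551.7  55.7  62. ]
bolt [596.8 209.   58.8] [-0.9   0.44 -0.7   0.07] top@z [598.  206.9  58. ] scene@z [594.5 209.5  58. ]
knob [517.  180.   83.6] [-1.06  0.5  -0.91  0.11] top@z [518.2 177.3  84. ] scene@z [516.3 181.6  84. ]
pin [ 532.4 -311.2   98.2] [-0.08  0.07 -0.11 -0.02] top@z [ 532.6 -311.4   98. ] scene@z [ 532.  -311.2   98. ]
[446.06846752 156.30580885  48.        ]
dist 158.45456870298523 160.14420007871377 85.09891728470058 ang -1.845188618060559 -2.8200990907001713 -2.7858934923962004
top pin 52 [ 531.85238897 -313.66992481   97.39852016] [ 522.78547292 -322.30904258   93.00703552] [ 540.22474054 -304.75186794  102.62501353]
top fork 285 [557.5090263   54.42339248  61.694787  ]
top knob 48 [517.21968172 180.99870919  83.62073317]
top block 499 [ 532.30092193 -311.10125318   49.62884912]
scene pin 33 [ 532.37832433 -309.90778231   95.25454808] [ 524.12741241 -322.76872053   91.59902509] [ 540.17616691 -301.5541273    98.63723807]
scene fork 276 [558.15704956  57.90344565  60.86311443]
scene knob 59 [518.56439891 184.74140201  82.21441117]
scene block 258 [ 537.14582929 -305.13620146   49.17608037]
```

Emit:
jog_arm --plan '[0.363,0.708,-0.05,0,0,3.4,0.363,0.708,-0.05,0,0,3.4,0.363,0.708,-0.05,0,0,3.4,0.363,0.708,-0.05,0,0,3.4,0.363,0.708,-0.05,0,0,3.4,0.363,0.708,-0.05,0,0,3.4,0.363,0.708,-0.05,0,0,3.4,0.363,0.708,-0.05,0,0,3.4,0.363,0.708,-0.05,0,0,3.4,0.363,0.708,-0.05,0,0,3.4,0.363,0.708,-0.05,0,0,3.4,0.363,0.708,-0.05,0,0,3.4,0.363,0.708,-0.05,0,0,3.4,0.363,0.708,-0.05,0,0,3.4,0.363,0.708,-0.05,0,0,3.4,0.363,0.708,-0.05,0,0,3.4,0.363,0.708,-0.05,0,0,3.4,0.363,0.708,-0.05,0,0,3.4,0.363,0.708,-0.05,0,0,3.4,0.363,0.708,-0.05,0,0,3.4]' --claw 0.05 --force 10

```text
clock: 2.1
eef_pos: [516.9, 179.0, 155.8]
eef_rot: [3.142, -0.0, 0.342]
wrist_force: [-0.9, -0.6, -0.1]
finger_gap: 50.1
finger_force: 0.0
```

Emit:
jog_arm --plan '[0,0,-0.04,0,0,0,0,0,-0.07,0,0,0,0,0,-0.085,0,0,0,0,0,-0.097,0,0,0,0,0,-0.097,0,0,0,0,0,-0.097,0,0,0]'

```text
clock: 2.7
eef_pos: [517.4, 179.8, 59.3]
eef_rot: [3.141, -0.001, 0.343]
wrist_force: [0.4, 0.2, 0.1]
finger_gap: 50.3
finger_force: 0.0
```

Emit:
jog_arm --plan '[0,0,0,0,0,0,0,0,0,0,0,0,0,0,0,0,0,0,0,0,0,0,0,0,0,0,0,0,0,0]' --claw 0.026 --force 5

```text
clock: 3.2
eef_pos: [517.0, 180.1, 58.6]
eef_rot: [3.142, -0.0, 0.343]
wrist_force: [-0.1, -0.4, -0.0]
finger_gap: 26.2
finger_force: 0.0
```

Run:
```python
import numpy as np
# arc about pivot (597,208.5) from bar q=.955 towards 0, shifts from start TCP and yaw turn
P=np.array([597,208.5]);a0=-2.799;r=85
s=P+r*np.array([np.cos(a0),np.sin(a0)])
for f in np.arange(1,11)/10:
    a=a0+f*.955; p=P+r*np.array([np.cos(a),np.sin(a)])-s; print(f,p.round(1),np.degrees(f*.955).round(1))
```

```text
0.1 [ 3.1 -7.5] 5.5
0.2 [  6.9 -14.7] 10.9
0.3 [ 11.3 -21.5] 16.4
0.4 [ 16.4 -27.8] 21.9
0.5 [ 22.1 -33.6] 27.4
0.6 [ 28.3 -38.8] 32.8
0.7 [ 34.9 -43.5] 38.3
0.8 [ 42.  -47.5] 43.8
0.9 [ 49.4 -50.7] 49.2
1.0 [ 57.1 -53.3] 54.7
```

Emit:
jog_arm --plan '[0.0031,-0.0075,0,0,0,5.5,0.0069,-0.0147,0,0,0,10.9,0.0113,-0.0215,0,0,0,16.4,0.0164,-0.0278,0,0,0,21.9,0.0221,-0.0336,0,0,0,27.4,0.0283,-0.0388,0,0,0,32.8,0.0349,-0.0435,0,0,0,38.3,0.042,-0.0475,0,0,0,43.8,0.0457,-0.0492,0,0,0,46.5,0.0494,-0.0507,0,0,0,49.2,0.0494,-0.0507,0,0,0,49.2]'

```text
clock: 4.3
eef_pos: [566.6, 129.2, 58.3]
eef_rot: [-3.141, 0.0, 1.202]
wrist_force: [0.9, 0.1, -0.3]
finger_gap: 25.9
finger_force: 0.0
```

Emit:
jog_arm --plan '[0.0019,-0.0006,0,0,0,1.4,0.0038,-0.0013,0,0,0,2.7,0.0058,-0.002,0,0,0,4.1,0.0077,-0.0026,0,0,0,5.5,0.0077,-0.0026,0,0,0,5.5]'

```text
clock: 4.8
eef_pos: [574.4, 126.6, 58.4]
eef_rot: [3.141, -0.0, 1.299]
wrist_force: [-0.0, 0.3, -0.8]
finger_gap: 26.0
finger_force: 0.0
```

Emit:
jog_arm --plan '[0.001,-0.0003,0,0,0,0,0.0019,-0.0005,0,0,0,0,0.0024,-0.0007,0,0,0,0,0.0024,-0.0007,0,0,0,0]'

```text
clock: 5.2
eef_pos: [576.6, 125.9, 58.5]
eef_rot: [3.142, 0.0, 1.298]
wrist_force: [-1.5, -0.5, 0.4]
finger_gap: 26.2
finger_force: 0.7
```

Emit:
jog_arm --plan '[0.0005,-0.0001,0,0,0,0,0.001,-0.0003,0,0,0,0,0.001,-0.0003,0,0,0,0]'

```text
clock: 5.5
eef_pos: [577.1, 125.8, 58.4]
eef_rot: [-3.14, 0.0, 1.298]
wrist_force: [-6.3, -0.5, 2.7]
finger_gap: 26.2
finger_force: 2.7
```

Emit:
jog_arm --plan '[0.0005,-0.0001,0,0,0,0,0.001,-0.0003,0,0,0,0,0.001,-0.0003,0,0,0,0,0.001,-0.0003,0,0,0,0]'

```text
clock: 5.9
eef_pos: [577.5, 125.7, 58.4]
eef_rot: [-3.139, 0.0, 1.298]
wrist_force: [-9.9, 1.7, 3.5]
finger_gap: 26.9
finger_force: 5.0
```

Emit:
jog_arm --plan '[0,0,0,0,0,0,0,0,0,0,0,0,0,0,0,0,0,0]' --force 15

```text
clock: 6.2
eef_pos: [577.2, 125.8, 58.3]
eef_rot: [-3.138, 0.001, 1.298]
wrist_force: [-11.8, 1.3, 6.5]
finger_gap: 26.3
finger_force: 6.1
```

Emit:
jog_arm --plan '[-0.003,0.0008,0,0,0,0,-0.003,0.0008,0.03,0,0,0,-0.003,0.0008,0.07,0,0,0,-0.003,0.0008,0.12,0,0,0,-0.003,0.0008,0.12,0,0,0]'

```text
clock: 6.7
eef_pos: [578.2, 126.7, 185.6]
eef_rot: [3.131, -0.005, 1.298]
wrist_force: [0.0, 1.0, 0.2]
finger_gap: 25.8
finger_force: 0.0
```

Emit:
jog_arm --plan '[-0.045,-0.436,-0.02,0,0,-35,-0.045,-0.436,-0.02,0,0,-35,-0.045,-0.436,-0.02,0,0,-35,-0.045,-0.436,-0.02,0,0,-35,-0.045,-0.436,-0.02,0,0,-35,-0.045,-0.436,-0.02,0,0,-35,-0.045,-0.436,-0.02,0,0,-35,-0.045,-0.436,-0.02,0,0,-35,-0.045,-0.436,-0.02,0,0,-35,-0.045,-0.436,-0.02,0,0,-35,-0.045,-0.436,-0.02,0,0,-35,-0.045,-0.436,-0.02,0,0,-35,-0.045,-0.436,-0.02,0,0,-35]' --claw 0.05

```text
clock: 8.0
eef_pos: [531.0, -308.6, 158.7]
eef_rot: [3.141, -0.0, 0.689]
wrist_force: [-0.8, 0.5, -0.5]
finger_gap: 49.8
finger_force: 0.0
```

Run:
```python
from cell import manip,camera
import cv2,numpy as np
p,d=camera('top');s,ds=camera('scene');np.savez('top1.npz',p=p,d=d);np.savez('scene1.npz',p=s,d=ds)
a=cv2.resize(p[145:250,215:320],None,fx=4,fy=4,interpolation=2)
b=cv2.resize(s[205:275,320:440],None,fx=3,fy=3,interpolation=2)
im=np.zeros((420,790,3),np.uint8); im[:,:420]=a; im[:210,425:785]=b
c=cv2.resize(s[130:200,180:300],None,fx=3,fy=3,interpolation=2); im[210:420,425:785]=c
cv2.imwrite('pics/a1.png',im[:,:,::-1]); st=manip.read_state();print(st['clock'],st['eef_pos'],st['eef_rot'])
```

```text
8.1 [ 530.90163876 -308.85106864  158.67584815] [ 3.14124245e+00 -1.42334348e-04  6.88340425e-01]
```

View pics/a1.png

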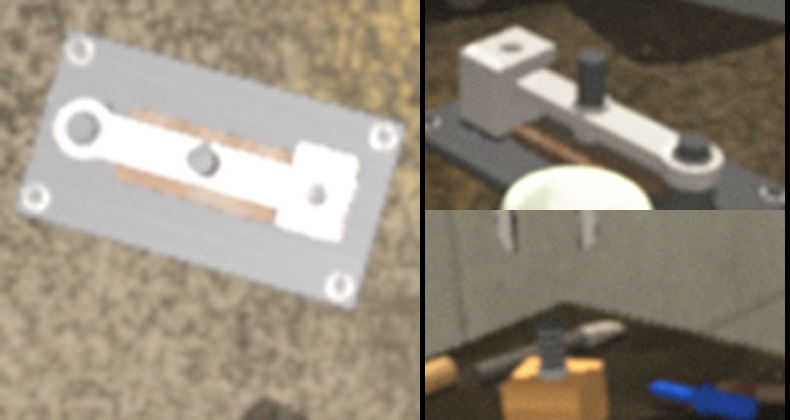

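The bar is home: its hole shows under the fork hole at crop (317,194). A blue pin at the lower right looks different from before, so I'll compare the two frames.

Run:
```python
import cv2,numpy as np
a=[np.load(f'{n}.npz')['p'] for n in('scene0','scene1','top0','top1')]
f=lambda i,k:cv2.resize(i,None,fx=k,fy=k,interpolation=2)
r1=np.hstack([f(a[0][140:220,190:320],3),f(a[1][140:220,190:320],3)]);r2=np.hstack([f(a[2][170:260,380:510],3),f(a[3][170:260,380:510],3)])
cv2.imwrite('pics/cmp.png',np.vstack([r1,r2])[:,:,::-1])
```

```text
(no output)
```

View pics/cmp.png

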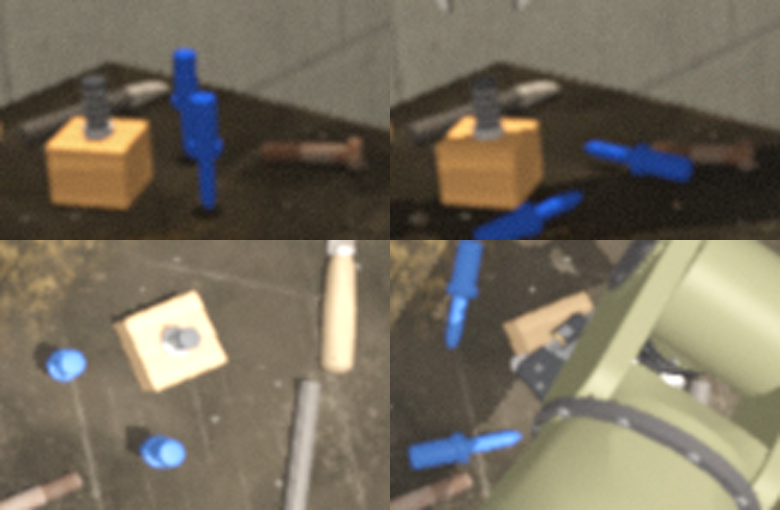

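The blue look-alikes were standing on their tips and toppled by themselves. They lie on the table, clear of the pin's block. Now the pin.

Emit:
jog_arm --plan '[0.0012,-0.0022,-0.04,0,0,0,0.0012,-0.0022,-0.07,0,0,0,0.0012,-0.0022,-0.085,0,0,0,0.0012,-0.0022,-0.095,0,0,0,0.0012,-0.0022,-0.095,0,0,0,0.0012,-0.0022,-0.095,0,0,0]'

```text
clock: 8.7
eef_pos: [532.3, -312.2, 64.7]
eef_rot: [3.14, -0.0, 0.687]
wrist_force: [0.1, 0.2, -0.4]
finger_gap: 50.0
finger_force: 0.0
```

Emit:
jog_arm --plan '[0,0,0,0,0,0,0,0,0,0,0,0,0,0,0,0,0,0,0,0,0,0,0,0,0,0,0,0,0,0,0,0,0,0,0,0]' --claw 0.01 --force 5

```text
clock: 9.3
eef_pos: [532.0, -312.4, 63.8]
eef_rot: [3.14, -0.0, 0.687]
wrist_force: [2.9, -2.1, 1.1]
finger_gap: 20.0
finger_force: 5.0
```

Emit:
jog_arm --plan '[0.0003,-0.0004,0,0,0,0,0.0003,-0.0004,0,0,0,0,0.0003,-0.0004,0,0,0,0]' --force 35

```text
clock: 9.6
eef_pos: [532.2, -312.5, 63.7]
eef_rot: [3.141, -0.0, 0.687]
wrist_force: [2.2, -1.7, 3.2]
finger_gap: 19.3
finger_force: 35.0
```

Emit:
jog_arm --plan '[0,0,0.01,0,0,0,0,0,0.025,0,0,0,0,0,0.05,0,0,0,0,0,0.08,0,0,0,0,0,0.12,0,0,0,0,0,0.12,0,0,0,0,0,0.12,0,0,0]'

```text
clock: 10.3
eef_pos: [531.8, -312.1, 183.3]
eef_rot: [-3.141, 0.0, 0.687]
wrist_force: [-1.4, -0.4, -1.3]
finger_gap: 19.3
finger_force: 35.0
```

Emit:
jog_arm --plan '[0.022,0.3677,0,0,0,0,0.022,0.3677,0,0,0,0,0.022,0.3677,0,0,0,0,0.022,0.3677,0,0,0,0,0.022,0.3677,0,0,0,0,0.022,0.3677,0,0,0,0,0.022,0.3677,0,0,0,0,0.022,0.3677,0,0,0,0,0.022,0.3677,0,0,0,0,0.022,0.3677,0,0,0,0,0.022,0.3677,0,0,0,0,0.022,0.3677,-0.03,0,0,0,0.022,0.3677,-0.045,0,0,0,0.022,0.3677,-0.045,0,0,0,0.022,0.3677,-0.045,0,0,0]'

```text
clock: 11.8
eef_pos: [554.2, 54.5, 138.9]
eef_rot: [-3.142, -0.0, 0.686]
wrist_force: [0.4, 0.3, -0.4]
finger_gap: 19.3
finger_force: 35.0
```

Run:
```python
from cell import manip,camera
from h import *
import cv2
st=manip.read_state();print(st['clock'],st['eef_pos'],st['eef_rot'],st['finger_gap'])
p,d=camera('top');s,ds=camera('scene');np.savez('top2.npz',p=p,d=d);np.savez('scene2.npz',p=s,d=ds)
a=cv2.resize(p[150:240,250:340],None,fx=4,fy=4,interpolation=2)
b=cv2.resize(s[165:265,310:390],None,fx=5,fy=5,interpolation=2)
im=np.zeros((500,770,3),np.uint8); im[:,:400]=b; im[:360,405:765]=a
cv2.imwrite('pics/a2.png',im[:,:,::-1])
e=st['eef_pos']; print('tip pred',pix('scene',e-[0,0,61.7]),'hole pred',pix('scene',[554,55.5,62]),'mid',pix('scene',e-[0,0,13.7]))
```

```text
11.8 [554.16187695  54.46701202 138.87242148] [-3.14156621e+00 -1.68746092e-07  6.85700471e-01] 19.3276285889255
tip pred (np.float64(347.2014114903941), np.float64(213.83396236055216)) hole pred (np.float64(347.54018697859414), np.float64(220.59992536996577)) mid (np.float64(347.648060941688), np.float64(192.18781286299424))
```

View pics/a2.png

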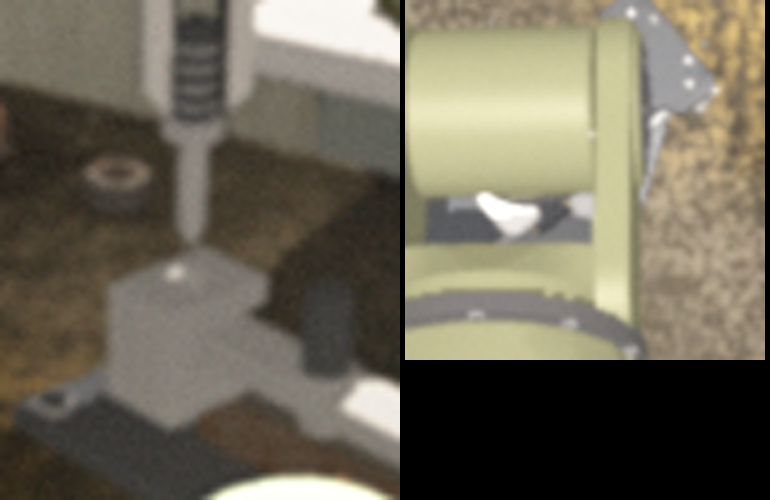

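The tip, at crop (192,243), lines up with the hole at about crop (191,278) within a pixel. Lowering gently and watching the force.

Emit:
jog_arm --plan '[0,0.0005,-0.005,0,0,0,0,0.0005,-0.01,0,0,0,0,0.0005,-0.013,0,0,0,0,0.0005,-0.016,0,0,0,0,0.0005,-0.018,0,0,0,0,0.0005,-0.02,0,0,0,0,0.0005,-0.02,0,0,0]'

```text
clock: 12.6
eef_pos: [553.9, 55.8, 118.2]
eef_rot: [-3.141, 0.0, 0.687]
wrist_force: [-0.0, -0.1, -1.4]
finger_gap: 19.5
finger_force: 35.0
```

Emit:
jog_arm --plan '[0,0,-0.002,0,0,0,0,0,-0.004,0,0,0,0,0,-0.005,0,0,0,0,0,-0.005,0,0,0]'

```text
clock: 13.0
eef_pos: [553.9, 55.8, 113.3]
eef_rot: [-3.141, 0.0, 0.687]
wrist_force: [0.4, 0.0, -1.4]
finger_gap: 19.2
finger_force: 35.0
```

Emit:
jog_arm --plan '[0,0,-0.002,0,0,0,0,0,-0.004,0,0,0,0,0,-0.006,0,0,0,0,0,-0.006,0,0,0]'

```text
clock: 13.4
eef_pos: [553.8, 55.8, 107.1]
eef_rot: [-3.141, 0.0, 0.687]
wrist_force: [-0.6, -0.1, -0.7]
finger_gap: 19.6
finger_force: 35.0
```

Emit:
jog_arm --plan '[0,0,-0.002,0,0,0,0,0,-0.004,0,0,0,0,0,-0.006,0,0,0,0,0,-0.008,0,0,0,0,0,-0.008,0,0,0]'

```text
clock: 13.9
eef_pos: [553.9, 55.8, 99.1]
eef_rot: [-3.141, 0.0, 0.687]
wrist_force: [-0.6, 0.5, -0.0]
finger_gap: 19.6
finger_force: 35.0
```

Emit:
jog_arm --plan '[0,0,-0.002,0,0,0,0,0,-0.004,0,0,0,0,0,-0.006,0,0,0,0,0,-0.008,0,0,0,0,0,-0.01,0,0,0,0,0,-0.01,0,0,0]'

```text
clock: 14.5
eef_pos: [553.9, 55.8, 89.1]
eef_rot: [-3.141, 0.0, 0.687]
wrist_force: [-0.3, 0.3, -0.9]
finger_gap: 19.4
finger_force: 35.0
```

Emit:
jog_arm --plan '[0,0,-0.002,0,0,0,0,0,-0.004,0,0,0,0,0,-0.006,0,0,0,0,0,-0.008,0,0,0,0,0,-0.01,0,0,0,0,0,-0.01,0,0,0]'

```text
clock: 15.1
eef_pos: [553.8, 55.8, 79.1]
eef_rot: [-3.141, 0.0, 0.687]
wrist_force: [0.6, 0.4, -1.5]
finger_gap: 19.5
finger_force: 35.0
```

Emit:
jog_arm --plan '[0,0,-0.001,0,0,0,0,0,-0.002,0,0,0,0,0,-0.003,0,0,0,0,0,-0.0035,0,0,0,0,0,-0.0035,0,0,0]'

```text
clock: 15.6
eef_pos: [553.9, 55.8, 75.9]
eef_rot: [-3.142, 0.0, 0.687]
wrist_force: [-0.4, 0.1, -2.3]
finger_gap: 19.2
finger_force: 35.0
```

Emit:
jog_arm --plan '[0,0,0,0,0,0,0,0,0,0,0,0,0,0,0,0,0,0,0,0,0,0,0,0,0,0,0,0,0,0]' --claw 0.045

```text
clock: 16.1
eef_pos: [554.0, 55.8, 76.0]
eef_rot: [3.142, -0.0, 0.687]
wrist_force: [-0.5, 0.8, -0.2]
finger_gap: 45.0
finger_force: 0.0
```

Emit:
jog_arm --plan '[0,0,0.015,0,0,0,0,0,0.05,0,0,0,0,0,0.1,0,0,0,0,0,0.15,0,0,0,0,0,0.15,0,0,0,-0.1,-0.3,0.15,0,0,0,-0.1,-0.3,0.15,0,0,0,-0.1,-0.3,0.15,0,0,0,-0.1,-0.3,0.15,0,0,0,-0.1,-0.3,0.15,0,0,0,-0.1,-0.3,0.15,0,0,0,-0.1,-0.3,0.15,0,0,0,-0.1,-0.3,0.15,0,0,0,-0.1,-0.3,0.15,0,0,0]'

```text
clock: 17.5
eef_pos: [454.0, -243.9, 225.6]
eef_rot: [-3.141, -0.0, 0.686]
wrist_force: [0.6, 0.1, 0.1]
finger_gap: 44.8
finger_force: 0.0
```

Run:
```python
from cell import manip,camera
from h import *
import cv2
p,d=camera('top');s,ds=camera('scene')
a=cv2.resize(p[145:250,215:320],None,fx=4,fy=4,interpolation=2)
b=cv2.resize(s[180:265,320:392],None,fx=5,fy=5,interpolation=2)
im=np.zeros((425,785,3),np.uint8); im[:420,:420]=a; im[:,425:785]=b
cv2.imwrite('pics/a3.png',im[:,:,::-1])
C=cloud('scene',ds);m=(C[...,2]>90)&(abs(C[...,0]-554)<25)&(abs(C[...,1]-55.5)<25);print(m.sum(),C[m].mean(0),C[m].max(0))
C=cloud('top',d);m=(C[...,2]>90)&(abs(C[...,0]-554)<25)&(abs(C[...,1]-55.5)<25);print(m.sum(),C[m].mean(0),C[m].max(0))
print(manip.read_state()['eef_pos'])
```

```text
117 [555.9545924   59.74271195 101.68630866] [562.12002073  67.76277752 110.92312639]
58 [552.52332192  54.11600801 108.56358072] [561.35160929  65.30021829 114.16215583]
[ 454.33047146 -243.21845694  225.8081976 ]
```

View pics/a3.png

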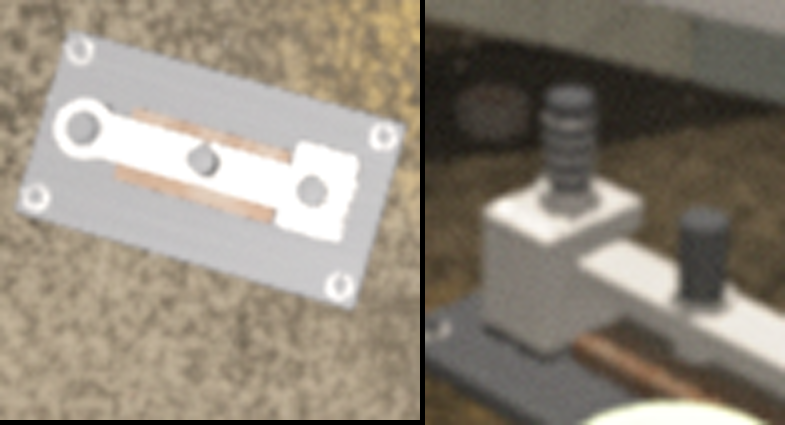

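The collar sits flat on the fork (crop (570,195)), the pin is upright with its top at about 110 mm, and the bar is home. Handing in.

```bash
python3 -c "
from cell import manip;print(manip.sign_off())"
```

```text
the job is handed in; nothing more can be done
None
```

The job is handed in at about 17.6 s: the bar is home in the fork, and the pin is through the fork and bar with its collar on the fork and the gripper clear; the sign-off returned no verdict.

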